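# Clamp the extrusion samples for the camera and turn the air back on

## Task

Shut the air cock first. Then stand all the extrusion samples on the vise bed, side by side between the jaws with their long sides across from jaw to jaw, press the quick-release lever and slide the jaw up until it just touches them, let the lever go, and turn the T-handle clockwise until the samples are tight, with the sprung plate pressed most of the way in. Last, open the air cock fully again; never have the air open on samples that are not clamped, and leave the lens, the case and the screwdriver alone.

Things in the scene. Friction and masses are not known exactly. Their poses are not given: they have to be found in the camera images.
- vise: Quick-release bench vise, bolted down, 250 x 244 mm. Origin on the bench below the middle of the fixed jaw's clamping face; x runs along the jaws, y from the fixed to the moving jaw, z up. The flat bed on which work stands is 20 mm above the bench, from y = 0 to 100 mm; both jaws are 220 mm wide (x from -110 to 110 mm), their tops 50 mm above the bench.
- carriage (a joint): Slide of the moving jaw's carriage, m: 0 = fully open, grows as it moves towards the fixed jaw (the vise's -y), 0.060 at the end. With the jaw screw at 0 the clear opening between fixed jaw and plate is 95 mm minus this. Locked solid by the half-nut unless the release lever is pressed; then it slides with 2 N, though heavy (10 kg).
- lever (a joint): Quick-release lever of the half-nut, m: 0 = let go (carriage locked), 0.008 = fully pressed; pressed by more than about 3 mm the carriage is free. It springs back; pressing takes 12 to 16 N.
- grip (a point): Midway between two upright grips on the carriage, 64 mm up; in the vise's frame x = 0, y = 140 mm minus the carriage value. Each is 24 mm long (y), 10 mm thick, 42 to 80 mm above the bench, outer face 28 mm from this point. The black one (-x) is fixed; the steel one (+x) is the release lever: squeeze the pair together along x (from 56 to 48 mm across) and pull it along the slide.
- screw (a joint): Jaw screw, rad: grows as its T-handle is turned clockwise seen from above, 0 to 6.0 between stops; each rad pushes the jaw 1.6 mm out of the carriage towards the fixed jaw. Stays where it is left; about 0.11 N m to turn, up to 0.2 when tight.
- t_handle (a point): Middle of the T-handle's cross bar, on the vertical screw axis, 108 mm above the bench, at x = 0 and y = 198 mm minus the carriage value in the vise's frame. The bar is 56 mm long, 11 mm thick and 20 mm tall (98 to 118 mm above the bench); at screw 0 it lies along the vise's x, and turns with the screw.
- plate (a joint): How far the sprung plate on the face of the moving jaw is pressed in towards the jaw, m: 0 = free, 0.005 = fully in (gap behind it closed). Its spring is 10 N per mm.
- plate_face (a point): Middle of the sprung plate's clamping face, 36 mm above the bench. Its y in the vise's frame is the clear opening between the jaws.
- cock: Stand of the blow-off air cock, bolted down, 60 x 70 mm foot. Origin on the bench under the vertical stem of the cock; the air pipe (22 mm thick, its axis 46 mm up, its highest part 62 mm up) runs along its y, the nozzle at the +y end.
- valve (a joint): Handle of the air cock, rad: 0 = open (handle along the pipe, pointing to the stand's +y), 1.571 = shut (handle crosswise, pointing to the stand's +x); hard stops at both. Shuts clockwise seen from above. Stays where left; about 0.1 N m to turn.
- valve_end (a point): Grip point of the cock's handle, 65 mm out from the stem axis, 88 mm above the bench; moves with the handle. The handle is a black flat bar, 12 mm thick, 20 mm tall (78 to 98 mm above the bench), and 85 mm long from the stem axis.
- sample1: Extrusion sample: aluminium block with dark slots, 30 mm (its x) x 44 mm (its y) x 32 mm tall, about 85 g. Origin at the centre of its underside, z up; it stands upright at the start. To be clamped along its 44 mm length. There are two to four like it; absent ones read None.
- sample2: Extrusion sample: aluminium block with dark slots, 30 mm (its x) x 44 mm (its y) x 32 mm tall, about 85 g. Origin at the centre of its underside, z up; it stands upright at the start. To be clamped along its 44 mm length. There are two to four like it; absent ones read None.
- sample3: Extrusion sample: aluminium block with dark slots, 30 mm (its x) x 44 mm (its y) x 32 mm tall, about 85 g. Origin at the centre of its underside, z up; it stands upright at the start. To be clamped along its 44 mm length. There are two to four like it; absent ones read None.
- sample4: Extrusion sample: aluminium block with dark slots, 30 mm (its x) x 44 mm (its y) x 32 mm tall, about 85 g. Origin at the centre of its underside, z up; it stands upright at the start. To be clamped along its 44 mm length. There are two to four like it; absent ones read None.
- lens: Bystander: black camera lens standing on end, 52 mm across, 60 mm tall; origin under its centre.
- case: Bystander: white plastic case, 70 x 90 x 28 mm; origin under its centre.
- driver: Bystander: screwdriver with black handle, 170 mm long, lying flat; origin near the middle of its length.
Not all that is in view belongs to the job. Leave any red or yellow look-alike of the sample4 alone.

How it is judged:
By the outcome, as a careful person would: the job done as asked, in the order asked, and still so for the second after the job is handed in, with the robot touching nothing.
Of sample1, sample2, sample3, sample4 only 2 to 4 are there at a start; the rules pass over those that are not, and their reading is None.
At some moment in a run one of sample1, sample2, sample3, sample4 may be knocked a few centimetres aside while the robot is not near it.
It also fails if it takes over 210 s, if anything falls off the work surface, if the arm or the gripper's body presses on something with over 40 N, if the wrist force passes 120 N, or if a joint passes its speed limit or range.

## Robot

A 6-joint arm with a two-finger parallel gripper is mounted at the origin on the work surface. World frame = base frame: x ahead of the robot, y to its left, z up, the work surface at z = 0. Lengths are in mm, angles in rad, forces in N, time in s.
With the tool pointing down it reaches from about 400 to 925 mm from the base axis. Payload 12.5 kg.
Tool frame: the origin (TCP) lies on the front face of the gripper's body, between the roots of the fingers; the fingertips stand 78 mm ahead of it and the grasp point (between the pads) lies 59 mm ahead of it (env.nose_length is the distance from the TCP to the fingertips, in mm); z points along the fingers, y is the line along which they close (so a half turn about z gives the same grasp; the last joint's range is limited). The gripper opens to 95 mm and grips with 3 to 60 N. Pads are 20 mm wide; open, the fingers measure 119 mm over their backs; the gripper's body (75 mm by 180 mm) begins 59 mm behind the grasp point.
Start: joints at [1.207, 0.491, 1.559, -0, 1.092, -0.106], TCP at [159.326, 604.362, 292.261] pointing down, gripper open.
Joint ranges: [-3.1, 3.1], [-0.84, 2.19], [0.05, 2.79], [-1.13, 4.28], [0.06, 2.93], [-2.69, 2.69]. Speed limits (rad/s): [2.22, 2.22, 2.79, 3.14, 3.14, 3.14].

## Interface

Orientations are given as [roll, pitch, yaw] about the fixed x, y, z axes, in that order (R = Rz(yaw) Ry(pitch) Rx(roll)).
In Python, from cell import env gives the robot as it stands.
- The arm moves only by the tool jog_arm, never from a script. Its argument "motion" is a list of rows, each a list of 7 numbers: the turn, a rotation vector about the tool's x, y, z in degrees, then the shift along the tool's x, y, z in mm, then the finger opening in mm, from 0 to 95.1. In form: [[wx, wy, wz, x, y, z, hand], ...]. A call has 1 to 10 rows; each row shifts and turns the commanded pose from where the row before left it, along the tool's axes as they then stand; what a row does not reach is not made up. A row lasts 1/8 s, in which the tool goes at most 62.5 mm and 10.7 degrees, less where a joint would pass 70% of its speed; a pose out of reach is approached as far as the arm can. A call is refused whole if a number of a shift passes 62.5 or a number of a turn 10.7, either way. A call with a gripper value outside its range is refused whole. The fingers move at their own pace and stop on an object; the grip force is fixed at half the most. Time passes only in rows, so rows that do not move let the fingers close. It gives the time, the measured TCP pose, the force, the opening and the grip force at its end, in the units of the state.
- env.state(): the state, without advancing time (a new reading comes with each control period).
- env.read_camera(name): name is "side" or "top"; returns a dict with "color" (400x640x3 uint8, red, green, blue), "z_map" (400x640 float32, mm along the optical axis (not along the pixel's ray), 0 where there is no reading), "camera_matrix" (3x3 intrinsics, pixels), "k1" (the pictures are not rectified: a ray, as slopes to the right and down, at radius r is drawn at 1 + k1 r^2 times it, then the intrinsics apply), "world_to_cam" (4x4, takes a point from world to camera coordinates). Camera axes: x right, y up, looking along -z (the intrinsics and any distortion apply to the point x, -y, -z); pixel columns grow to the right and rows downward; lengths in mm; the calibration is good to about 2 mm. A picture is of the moment at which its call begins.
- env.job_done(): hands the job in; it is judged then, once.
Trained networks look in the newest picture that a camera, given by its name, has taken for a name from the list of things; names that differ only in an ending like _2 or _b are one class to them, and where a whole thing is asked for, a point or a joint stands for the part that bears it (a point fixed in the world has none). Each returns a list of dicts, best first, with "score" (0 to 1); they miss things now and then, are a little off and sometimes report something else, mostly with a low value. They report only what shows in the picture. A call takes as long as a camera call. They do not tell look-alikes from the thing itself.
- env.recognise(camera, thing): "location" ([column, row] in pixels, amid what is visible of it).
The state is a dict: "t": time; "joints": joint angles; "qvel": joint speeds; "tau": joint torques, N m; "eef_pos": TCP position; "tcp_rot": TCP orientation; "ft_force": force on the tool from outside, world axes, zero at the start; "moment": the same for the moment, N m; "opening": opening from 0.0 (shut) to 1.0 (fully open); "grip_force": force on a finger pad.
Only numpy, scipy, OpenCV 4.12 (cv2) and the standard library are available. Lean on these libraries where they do the work, as an engineer would, in place of code of your own. Each camera call takes 0.05 s, during which the arm holds its last target. There are 200 camera calls.

## Working session

There is one attempt and no reset: what is moved stays moved. The work goes in short steps, Python scripts to look and compute and a tool call to move; the robot and the scene stay as the last step left them, time stands still between calls to the robot, and variables do not carry over. Pictures are saved under pics/ and viewed, at most 14 in all, crops included, and the job is handed in when it is done.

Besides the shell and the picture viewer there is one more tool, called after ">>>" as a command line: name --pt "numbers of a row" for each row, then --argument value for the rest. jog_arm: Moves the arm, as the interface text tells. Its arguments: {"type":"object","properties":{"motion":{"type":"array"}},"required":["motion"]}

```bash
ls; mkdir -p pics; cat > h.py <<'E'
import numpy as np, cv2
from cell import env
def cam(n):
    return env.read_camera(n)
def p2w(c,u,v,z=None,depth=None):
    """pixel -> world; at plane height z or from depth map"""
    K=np.array(c['camera_matrix']);k=c['k1']
    xd=(u-K[0,2])/K[0,0]; yd=(v-K[1,2])/K[1,1]
    x,y=xd,yd
    for _ in range(20):
        s=1+k*(x*x+y*y); x,y=xd/s,yd/s
    d=np.array([x,-y,-1.0]); W=np.array(c['world_to_cam']); R=W[:3,:3]; t=W[:3,3]
    o=-R.T@t; dw=R.T@d
    if z is not None: return o+dw*((z-o[2])/dw[2])
    if depth is None: depth=c['z_map'][int(round(v)),int(round(u))]
    return o+dw*depth
def w2p(c,p):
    W=np.array(c['world_to_cam']);q=W[:3,:3]@np.array(p)+W[:3,3]
    x,y=q[0]/-q[2],-q[1]/-q[2]; s=1+c['k1']*(x*x+y*y);K=np.array(c['camera_matrix'])
    return K[0,0]*x*s+K[0,2],K[1,1]*y*s+K[1,2]
def cloud(c):
    K=np.array(c['camera_matrix']);k=c['k1']
    v,u=np.mgrid[0:400,0:640]
    xd=(u-K[0,2])/K[0,0]; yd=(v-K[1,2])/K[1,1];x,y=xd.copy(),yd.copy()
    for _ in range(20):
        s=1+k*(x*x+y*y); x,y=xd/s,yd/s
    D=c['z_map']; P=np.stack([x*D,-y*D,-D],-1)
    W=np.array(c['world_to_cam']);return (P-W[:3,3])@W[:3,:3]
def save(c,n,crop=None,f=1):
    im=c['color'][:,:,::-1]
    if crop: a,b,e,g=crop; im=im[b:g,a:e]
    cv2.imwrite('pics/'+n,cv2.resize(im,None,fx=f,fy=f,interpolation=cv2.INTER_CUBIC))
E
python3 - <<'E'
from h import *
for n in ['top','side']:
    c=cam(n); save(c,n+'0.png',None,1.25)
    np.save(n+'0.npy',c,allow_pickle=True)
    W=np.array(c['world_to_cam']); print(n,(-W[:3,:3].T@W[:3,3]).round(),c['k1'],c['camera_matrix'])
    for th in ['vise','grip','t_handle','plate_face','cock','valve_end','sample1','lens','case','driver']:
        for d in env.recognise(n,th)[:6]:
            u,v=d['location']; print(th,np.round(d['location']),round(d['score'],2),p2w(c,u,v).round())
print(env.state())
E
```

```text
pics
top [ 489.  -10. 1302.] -0.08300155062801673 [[388.81205743   0.         312.25008122]
 [  0.         388.81205743 203.47541339]
 [  0.           0.           1.        ]]
vise [337. 222.] 0.72 [558. -66.  49.]
grip [323. 223.] 0.56 [553. -23.  43.]
t_handle [305. 219.] 0.64 [558.  33. 118.]
plate_face [333. 202.] 0.66 [621. -54.  50.]
cock [426. 246.] 0.78 [ 487. -353.   66.]
valve_end [301. 227.] 0.49 [535.  44. 114.]
sample1 [234. 221.] 0.7 [550. 270.  30.]
sample1 [199. 265.] 0.48 [404. 381.  28.]
lens [310. 159.] 0.52 [760.  24.  58.]
case [248. 167.] 0.7 [734. 233.  26.]
case [425. 238.] 0.63 [ 513. -352.   48.]
case [337. 225.] 0.37 [546. -69.  52.]
driver [384. 153.] 0.67 [ 795. -220.   22.]
side [472. 798. 841.] -0.07725192767555057 [[363.127906    0.        319.4949185]
 [  0.        363.127906  200.4907666]
 [  0.          0.          1.       ]]
vise [331. 216.] 0.8 [552.  36.  89.]
vise [343. 199.] 0.33 [ 527. -119.   23.]
vise [331. 215.] 0.3 [550.  37.  95.]
grip [334. 215.] 0.86 [541.  43. 102.]
plate_face [316. 201.] 0.54 [613. -67.  50.]
cock [356. 152.] 0.63 [
[... 400 characters left out ...]
[274. 175.] 0.53 [ 790. -216.   25.]
{'t': 1.1, 'joints': array([ 1.20744226e+00,  4.90879684e-01,  1.55891263e+00,  1.13783323e-05,
        1.09168307e+00, -1.05597032e-01]), 'qvel': array([ 0.00096865, -0.00111595,  0.00089722,  0.00079992, -0.00019072,
        0.00010725]), 'tau': array([-4.53562243e-04, -6.12471342e+01, -2.58435363e+01,  6.92112953e-02,
        4.44229343e-02, -6.62802080e-06]), 'eef_pos': array([159.2968644 , 604.36551073, 292.26921526]), 'tcp_rot': array([3.14147497e+00, 2.31926910e-06, 2.88383037e+00]), 'ft_force': array([-0.10167473,  0.05534144,  0.13212526]), 'moment': array([ 0.00677715, -0.00786774, -0.04248386]), 'grip_force': 0.0, 'opening': 0.9945680962874405}
```

View pics/top0.png

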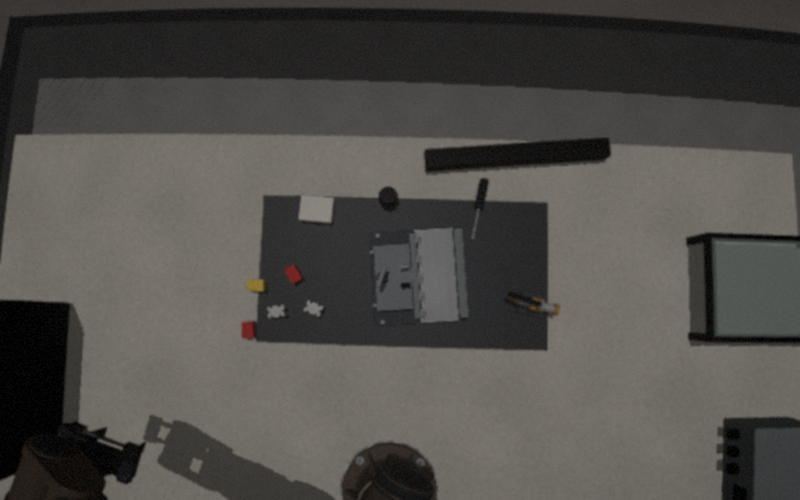

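View pics/side0.png

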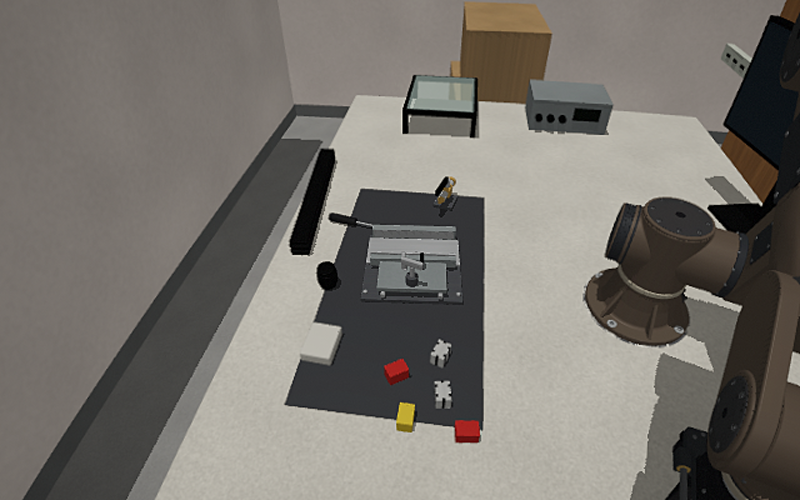

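The pictures show two bare aluminium samples: top view 800-px coordinates (276,311) and (313,309). The look-alikes are coloured, red at (293,273) and (248,330) and yellow at (256,285), so I leave those. The vise is near (418,275), with its moving jaw and T-handle on the left. The cock is at (532,303). Next, a crop to confirm and a cloud to measure.

```bash
python3 - <<'E'
from h import *
c=np.load('top0.npy',allow_pickle=True).item()
a=c['color'][215:275,190:270]; b=c['color'][170:270,285:460]
a=cv2.resize(a,(800,600)) [:, :]
im=np.zeros((600,800,3),np.uint8)
im[:220,:293]=cv2.resize(c['color'][215:275,190:270],(293,220),interpolation=cv2.INTER_CUBIC)
im[:600-230+0,:]=im[:370,:]
x=cv2.resize(c['color'][170:262,290:460],(680,368),interpolation=cv2.INTER_CUBIC)
im[230:598,:680]=x
s=np.load('side0.npy',allow_pickle=True).item()
im[:220,300:]=cv2.resize(s['color'][255:365,300:550][:, :],(500,220),interpolation=cv2.INTER_CUBIC)
im=np.clip(im.astype(float)*1.7,0,255).astype(np.uint8)
cv2.imwrite('pics/crop1.png',im[:,:,::-1])
P=cloud(c)
np.set_printoptions(suppress=True,precision=1)
# height components on mat
def comp(zlo,zhi,box):
    m=((P[...,2]>zlo)&(P[...,2]<zhi)&(P[...,0]>box[0])&(P[...,0]<box[1])&(P[...,1]>box[2])&(P[...,1]<box[3])).astype(np.uint8)
    n,l,st,ce=cv2.connectedComponentsWithStats(m)
    for i in range(1,n):
        if st[i,4]<4: continue
        q=P[l==i]; r=cv2.minAreaRect(q[:,:2].astype(np.float32)); print(st[i,4],ce[i],'rect',np.round(r[0],1),np.round(r[1],1),round(r[2],1),'medz',np.median(q[:,2]), q[:,2].max())
print('table z',np.median(P[225:235,215:225,2]))
print('samples'); comp(18,45,(350,650,180,480))
print('jaw tops'); comp(44,56,(400,750,-250,150))
print('high'); comp(85,125,(400,750,-250,150))
print('cock'); comp(70,125,(380,650,-480,-260)); comp(35,125,(380,650,-480,-260))
print('lens'); comp(40,80,(650,850,-40,150))
E
```

```text
table z 0.6682714895714292
samples
133 [234.2 218.9] rect [557.7 270.8] [44.2 31.5] 32.8 medz 31.458983699907982 37.134015363147604
125 [204.1 227.8] rect [525.9 369.4] [42.8 30.1] 89.8 medz 30.854330117451322 36.71750797415575
136 [250.6 246.3] rect [469.5 212.2] [45.2 30.7] 70.2 medz 30.965596690673753 38.010138200502965
134 [220.4 248.9] rect [458.  311.8] [30.4 45.5] 9.0 medz 31.38499691017121 37.98900817181834
140 [198.1 263.2] rect [408.3 384. ] [43.7 31.8] 6.5 medz 30.930168950277505 38.5569187957625
jaw tops
7 [309.6 162.9] rect [747.2  25.1] [ 5.  13.2] 1.5 medz 47.741919137842046 54.45388910988134
494 [368.6 217.9] rect [ 573.4 -169.5] [227.8  23.8] 5.3 medz 49.284659961207595 55.90259867334283
331 [331.9 220.7] rect [561.9 -49.7] [217.9  19.2] 5.2 medz 49.16715345522674 55.53059112493539
128 [336.7 219.6] rect [563.8 -67. ] [213.9   6.1] 5.2 medz 49.22826796824759 54.990477827288544
6 [324.7 195.8] rect [641.4 -25.5] [5.9 7.4] 29.0 medz 45.07167059764745 46.269137591629075
5 [311.8 203. ] rect [616.9  15.3] [ 4.6 13.4] 77.7 medz 44.875140330963916 47.439303911532726
10 [32
[... 431 characters left out ...]
125 47.57198403152772
5 [305.2 239.4] rect [497.5  32.2] [4.6 9.1] 46.9 medz 44.343696599817555 45.64240140952569
6 [321.3 242.8] rect [487.8 -18.1] [ 6.4 12.9] 1.7 medz 45.162077789649004 45.42294466111738
high
70 [305.  220.7] rect [555.   32.9] [11.6 55.6] 73.3 medz 115.99047857093254 122.7817271170121
cock
133 [421.4 239.9] rect [ 504.6 -328.1] [94.6 17.9] 76.4 medz 96.41633896805689 102.63497849307717
336 [427.2 242.8] rect [ 499.1 -351.6] [142.9  32.1] 75.0 medz 60.07237115110763 102.63497849307717
lens
193 [310.1 156.5] rect [768.6  25.8] [47.8 46.3] 1.7 medz 58.63373811840337 66.5861399992086
13 [328.5 189.8] rect [660.2 -37.7] [20.1  3.4] 1.3 medz 47.38203418952824 54.51530224819175
```

View pics/crop1.png

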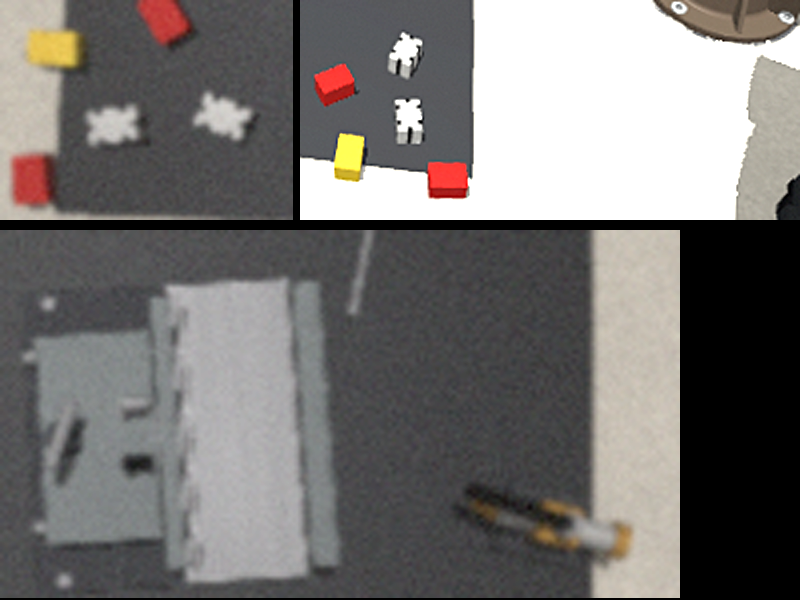

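The crop confirms two white slotted aluminium samples, with red and yellow plain blocks as look-alikes. The T-handle is already turned a little. Next I cross-check the key geometry with the side camera.

```bash
python3 - <<'E'
from h import *
np.set_printoptions(suppress=True,precision=1)
for n in ['top','side']:
    c=np.load(n+'0.npy',allow_pickle=True).item(); P=cloud(c); 
    def comp(t,zlo,zhi,box,mn=25):
        m=((P[...,2]>zlo)&(P[...,2]<zhi)&(P[...,0]>box[0])&(P[...,0]<box[1])&(P[...,1]>box[2])&(P[...,1]<box[3])).astype(np.uint8)
        k,l,st,ce=cv2.connectedComponentsWithStats(m)
        for i in range(1,k):
            if st[i,4]<mn: continue
            q=P[l==i]; r=cv2.minAreaRect(q[:,:2].astype(np.float32)); print(n,t,st[i,4],np.round(r[0],1),np.round(r[1],1),round(r[2],1),'medz',np.median(q[:,2]))
    comp('A',24,40,(430,510,180,250)); comp('B',24,40,(420,500,275,350))
    comp('T',104,125,(480,620,-20,90)); comp('cockhandle',82,110,(400,600,-450,-250),15)
    # vise-frame profile
    yw=np.deg2rad(5.3); R=np.array([[np.cos(yw),np.sin(yw)],[-np.sin(yw),np.cos(yw)]])
    o=np.array([572.4,-158.]); q=(P[...,:2]-o)@R.T
    for s in (-80,-50,0,50,80):
        m=(abs(q[...,0]-s)<8)&(q[...,1]>-40)&(q[...,1]<260)&(P[...,2]<60)
        y=q[...,1][m];z=P[...,2][m]; b=np.arange(-32,130,4)
        if n=='top': print(s,[(int(i),int(np.median(z[(y>=i)&(y<i+4)]))) for i in b if ((y>=i)&(y<i+4)).sum()>1])
    m=(P[...,2]>60)&(P[...,2]<90)&(abs(q[...,0])<50)&(q[...,1]>100)&(q[...,1]<170)
    print(n,'grips',np.c_[q[m],P[m][:,2]][:40])
    m=(P[...,2]>45)&(P[...,2]<53)&(abs(q[...,1])<25)&(abs(q[...,0])<150)
    print('fixed jaw x ext',np.percentile(q[m][:,0],[0,1,99,100]),'y',np.percentile(q[m][:,1],[1,5,50,95,99]))
    pf=np.polyfit(q[m][:,0],q[m][:,1],1);print('slope deg',np.rad2deg(pf[0]))
E
```

```text
top A 132 [469.5 212.2] [45.2 30.4] 70.9 medz 31.02546118229146
top B 130 [457.9 311.9] [30.4 45.2] 9.0 medz 31.5457812089684
top T 67 [555.1  33.2] [10.9 55.6] 73.3 medz 116.1647278750955
top cockhandle 129 [ 504.9 -328.2] [94.6 17.4] 76.4 medz 96.48514361663082
-80 [(-32, 2), (-24, 48), (-20, 50), (-16, 49), (-12, 49), (-8, 47), (-4, 44), (0, 21), (4, 19), (8, 18), (12, 18), (16, 20), (20, 19), (24, 19), (28, 18), (32, 19), (36, 19), (40, 17), (44, 20), (48, 17), (52, 20), (56, 18), (60, 19), (64, 17), (68, 19), (72, 20), (76, 19), (80, 19), (84, 18), (88, 48), (92, 44), (96, 45), (100, 49), (104, 50), (108, 50), (112, 46), (116, 39), (120, 40), (124, 39), (128, 41)]
-50 [(-32, 0), (-24, 46), (-20, 50), (-16, 48), (-12, 49), (-8, 47), (-4, 46), (0, 21), (4, 18), (8, 18), (12, 17), (16, 17), (20, 18), (24, 18), (28, 18), (32, 19), (36, 17), (40, 19), (44, 21), (48, 17), (52, 18), (56, 18), (60, 19), (64, 20), (68, 17), (72, 19), (76, 20), (80, 19), (84, 17), (88, 48), (92, 46), (96, 18), (100, 49), (104, 48), (108, 49), (112, 48), (116, 39), (120, 42), (124, 41), (128, 43)]
0 [(-24,
[... 2553 characters left out ...]

 [-23.6 125.5  83.2]
 [ 29.  129.5  81. ]
 [ 26.  128.4  80. ]
 [ 22.6 133.7  85. ]
 [-17.5 129.3  82.3]
 [-20.6 127.3  80.6]
 [-23.6 131.6  84.6]
 [ 28.8 134.2  81.1]
 [ 25.7 135.9  82.7]
 [ 22.6 135.9  82.8]
 [-17.6 130.4  79.2]
 [-20.6 134.9  83.4]
 [-23.7 132.7  81.5]
 [ 28.6 138.6  80.9]
 [-17.6 139.1  83. ]
 [-20.7 138.4  82.4]
 [-23.8 137.   81.3]
 [-17.7 141.7  81.2]
 [-20.7 142.9  82.4]
 [-23.8 143.1  82.7]
 [-17.7 146.4  81.4]
 [-20.8 143.9  79.1]
 [-23.9 145.4  80.6]
 [-17.8 148.3  78.9]
 [-20.9 146.2  77.1]
 [-24.  143.6  74.7]
 [-21.  147.   73.6]
 [-24.1 143.1  70. ]]
fixed jaw x ext [-112.9 -109.1  112.4  115.4] y [-22.6 -20.9  -4.8   2.    2.9]
slope deg -0.11467106533599787
```

```bash
cat >> h.py <<'E'
from scipy.spatial.transform import Rotation as Ro
VO=np.array([572.4,-158.]);VY=np.deg2rad(5.3)
def v2w(x,y): return VO+np.array([np.cos(VY)*x-np.sin(VY)*y,np.sin(VY)*x+np.cos(VY)*y])
def plan(segs,dec=0):
    """segs: (x,y,z TCP, yaw_deg, hand, nmin rows); prints rows in tool axes from the measured pose"""
    s=env.state(); p=np.array(s['eef_pos']); R=Ro.from_euler('xyz',s['tcp_rot']); out=[]
    for x,y,z,yaw,hand,nm in segs:
        T=np.array([x,y,z],float); RT=Ro.from_euler('xyz',[np.pi,0,np.deg2rad(yaw)])
        rv=(R.inv()*RT).as_rotvec(degrees=True)
        n=max(nm,int(np.ceil(np.linalg.norm(T-p)/58)),int(np.ceil(abs(rv).max()/10)))
        for i in range(n):
            k=n-i
            d=R.inv().apply((T-p)/k); w=(R.inv()*RT).as_rotvec(degrees=True)/k
            d=np.round(d,dec); w=np.round(w,1)
            out.append([*w,*d,hand]); p=p+R.apply(d); R=R*Ro.from_rotvec(w,degrees=True)
    for i in range(0,len(out),10): print('[' + ','.join('['+','.join('%g'%(v+0) for v in r)+']' for r in out[i:i+10])+']')
    print('end',p.round(1),R.as_euler('xyz',degrees=True).round(1))
E
python3 - <<'E'
from h import *
plan([(520,150,292,120,40,0),(511.4,-301.4,250,76.4,40,0)])
E
```

```text
[[0,0,4.1,-42,-32,0,40],[0,0,4.1,-44,-28,0,40],[0,0,4.1,-46,-25,0,40],[0,0,4.1,-48,-22,0,40],[0,0,4.1,-50,-18,0,40],[0,0,4.1,-51,-15,0,40],[0,0,4.1,-52,-11,0,40],[0,0,4.1,-52,-7,0,40],[0,0,4.1,-53,-4,0,40],[0,0,4.2,-52,0,0,40]]
[[0,0,4.1,-53,4,0,40],[0,0,5.5,-48,-29,5,40],[0,0,5.4,-51,-24,5,40],[0,0,5.5,-53,-20,5,40],[0,0,5.4,-55,-14,5,40],[0,0,5.5,-56,-9,6,40],[0,0,5.4,-56,-4,5,40],[0,0,5.5,-56,1,6,40],[0,0,5.4,-56,7,5,40]]
end [ 511.6 -301.   250.2] [180.   -0.   76.4]
```

>>> jog_arm --pt "0 0 4.1 -42 -32 0 40" --pt "0 0 4.1 -44 -28 0 40" --pt "0 0 4.1 -46 -25 0 40" --pt "0 0 4.1 -48 -22 0 40" --pt "0 0 4.1 -50 -18 0 40" --pt "0 0 4.1 -51 -15 0 40" --pt "0 0 4.1 -52 -11 0 40" --pt "0 0 4.1 -52 -7 0 40" --pt "0 0 4.1 -53 -4 0 40" --pt "0 0 4.2 -52 0 0 40"

```text
t: 2.35
eef_pos: [488.3, 190.1, 292.4]
tcp_rot: [3.141, 0.0, 2.164]
ft_force: [0.7, 1.0, -0.2]
opening: 0.42
grip_force: 0.0
```

>>> jog_arm --pt "0 0 4.1 -53 4 0 40" --pt "0 0 5.5 -48 -29 5 40" --pt "0 0 5.4 -51 -24 5 40" --pt "0 0 5.5 -53 -20 5 40" --pt "0 0 5.4 -55 -14 5 40" --pt "0 0 5.5 -56 -9 6 40" --pt "0 0 5.4 -56 -4 5 40" --pt "0 0 5.5 -56 1 6 40" --pt "0 0 5.4 -56 7 5 40" --pt "0 0 0 0 0 0 40"

```text
t: 3.6
eef_pos: [511.0, -304.3, 249.4]
tcp_rot: [-3.141, 0.0, 1.329]
ft_force: [-0.5, 1.9, -0.1]
opening: 0.42
grip_force: 0.0
```

```bash
python3 - <<'E'
from h import *
s=env.state();print(s['t'],s['eef_pos'],np.rad2deg(s['tcp_rot']),s['opening']*95.1)
plan([(511.4,-301.4,149,76.4,40,0),(511.4,-301.4,149,76.4,40,0)],1)
E
```

```text
3.6 [ 511.04189605 -304.33126835  249.43751288] [-1.79988070e+02  4.79189792e-03  7.61489301e+01] 39.9588264714839
[[0,0,-0.1,1.5,-0.2,50.2,40],[0,0,-0.2,1.4,-0.1,50.2,40],[0,0,0,0,0,0,40]]
end [ 511.4 -301.4  149. ] [-180.     0.    76.4]
```

>>> jog_arm --pt "0 0 0 1 0 50 40" --pt "0 0 0 1 0 50 40" --pt "0 0 0 0 0 0 25" --pt "0 0 0 0 0 0 10" --pt "0 0 0 0 0 0 10" --pt "0 0 0 0 0 0 10" --pt "0 0 0 0 0 0 10"

```text
t: 4.47
eef_pos: [512.5, -299.2, 152.1]
tcp_rot: [3.139, 0.001, 1.334]
ft_force: [-1.0, 1.4, 9.1]
opening: 0.124
grip_force: 30.0
```

```bash
python3 - <<'E'
from h import *
s=env.state();p=s['eef_pos'];print(s['eef_pos'],np.rad2deg(s['tcp_rot']),s['opening']*95.1,s['grip_force'],s['ft_force'],s['moment'])
R=Ro.from_euler('xyz',s['tcp_rot']); st=R.inv().apply(np.array([496.1,-364.6,p[2]])-p); print('stem in tool',st)
for a in (10,):
    Rz=Ro.from_euler('z',a,degrees=True); print(a,st-Rz.apply(st))
E
```

```text
[ 512.51287276 -299.24826769  152.08239105] [1.79855107e+02 4.29471780e-02 7.64164496e+01] 11.82334994352422 29.974169433116913 [-1.00027039  1.37411807  9.13197258] [ 0.22865771  0.14043054 -0.13970331]
stem in tool [-6.73785028e+01 -6.05197962e-01  4.89745835e-02]
10 [-1.12872238 11.69095992  0.        ]
```

>>> jog_arm --pt "0 0 10 -1.1 11.7 -2 10" --pt "0 0 10 -1.1 11.7 0 10" --pt "0 0 10 -1.1 11.7 0 10" --pt "0 0 10 -1.1 11.7 0 10" --pt "0 0 10 -1.1 11.7 0 10" --pt "0 0 10 -1.1 11.7 0 10" --pt "0 0 10 -1.1 11.7 0 10" --pt "0 0 10 -1.1 11.7 0 10"

```text
t: 5.48
eef_pos: [564.1, -369.7, 152.4]
tcp_rot: [3.14, -0.003, -0.067]
ft_force: [6.2, -3.2, -9.2]
opening: 0.122
grip_force: 30.0
```

>>> jog_arm --pt "0 0 5 -0.3 5.9 0 10" --pt "0 0 5 -0.3 5.9 0 10" --pt "0 0 0 0 0 0 10"

```text
t: 5.85
eef_pos: [562.3, -381.2, 152.4]
tcp_rot: [3.141, -0.003, -0.238]
ft_force: [8.8, -2.8, -8.8]
opening: 0.124
grip_force: 30.0
```

>>> jog_arm --pt "0 0 2.5 0 3 1 10" --pt "0 0 0 0 0 0 10"

```text
t: 6.1
eef_pos: [562.1, -381.7, 152.2]
tcp_rot: [-3.139, -0.002, -0.28]
ft_force: [11.2, 13.3, 1.0]
opening: 0.13
grip_force: 30.3
```

```bash
python3 - <<'E'
from h import *
s=env.state();print(s['eef_pos'],np.rad2deg(s['tcp_rot']),s['ft_force'],s['moment'])
E
```

```text
[ 562.08129301 -381.72930299  152.24366084] [-1.79855209e+02 -1.16729349e-01 -1.60361626e+01] [11.15588871 13.33325656  0.96795257] [ 2.17062507 -1.54471019  0.56136421]
```

>>> jog_arm --pt "0 0 -2 0 -3 0 25" --pt "0 0 0 0 0 0 40" --pt "0 0 0 0 0 0 40" --pt "0 0 0 0 0 -50 40" --pt "0 0 0 0 0 -60 50" --pt "0 0 0 0 0 0 50"

```text
t: 6.85
eef_pos: [562.1, -381.9, 266.4]
tcp_rot: [3.138, -0.008, -0.246]
ft_force: [-0.0, 0.4, -1.2]
opening: 0.516
grip_force: 0.0
```

```bash
cat >> h.py <<'E'
def rects(c,t,zlo,zhi,box,mn=25):
    P=cloud(c)
    m=((P[...,2]>zlo)&(P[...,2]<zhi)&(P[...,0]>box[0])&(P[...,0]<box[1])&(P[...,1]>box[2])&(P[...,1]<box[3])).astype(np.uint8)
    k,l,st,ce=cv2.connectedComponentsWithStats(m)
    for i in range(1,k):
        if st[i,4]<mn: continue
        q=P[l==i]; r=cv2.minAreaRect(q[:,:2].astype(np.float32)); print(t,st[i,4],np.round(r[0],1),np.round(r[1],1),round(r[2],1),'medz',round(float(np.median(q[:,2])),1),'rgb',np.median(c['color'][l==i],0))
E
python3 - <<'E'
from h import *
c=cam('top')
rects(c,'samples',24,40,(350,650,150,480)); rects(c,'cock',82,110,(400,650,-450,-250))
plan([(600,-100,262,20,50,0),(470,212.4,200,70.6,50,0)])
E
```

```text
samples 128 [558.1 271. ] [44.6 30.9] 32.8 medz 30.8 rgb [134.  46.  44.]
samples 121 [526.2 369.7] [29.9 41.5] 1.3 medz 31.7 rgb [160. 137.  61.]
samples 133 [469.8 211.9] [45.2 30.4] 71.0 medz 31.0 rgb [133. 131. 129.]
samples 128 [457.8 312.3] [30.4 43.7] 9.1 medz 31.5 rgb [130.5 128.  126. ]
samples 132 [407.8 384.2] [42.7 33.9] 3.2 medz 31.1 rgb [130.  46.  43.]
cock 111 [ 521.4 -370.1] [18.8 69.5] 79.6 medz 94.4 rgb [19. 18. 17.]
[[0,0,-6.8,-6,-56,0,50],[0,0,-6.8,0,-57,0,50],[0.1,-0.1,-6.8,7,-56,0,50],[0,0,-6.9,14,-55,1,50],[0.1,-0.1,-6.8,21,-54,0,50],[0,0,-8.4,-3,-56,10,50],[0,0,-8.4,6,-56,10,50],[0,0,-8.5,14,-55,11,50],[0,0,-8.4,22,-52,10,50],[0,0,-8.5,29,-48,11,50]]
[[-0.1,0,-8.4,36,-44,10,50]]
end [469.8 213.  200.2] [180.    0.   70.6]
```

>>> jog_arm --pt "0 0 -6.8 -6 -56 0 50" --pt "0 0 -6.8 0 -57 0 50" --pt "0 0 -6.8 7 -56 0 50" --pt "0 0 -6.9 14 -55 1 50" --pt "0 0 -6.8 21 -54 0 50" --pt "0 0 -8.4 -3 -56 10 50" --pt "0 0 -8.4 6 -56 10 50" --pt "0 0 -8.5 14 -55 11 50" --pt "0 0 -8.4 22 -52 10 50" --pt "0 0 -8.5 29 -48 11 50"

```text
t: 8.15
eef_pos: [490.3, 162.3, 206.9]
tcp_rot: [-3.14, 0.001, 1.09]
ft_force: [0.9, 0.3, 0.5]
opening: 0.523
grip_force: 0.0
```

>>> jog_arm --pt "0 0 -8.4 36 -44 10 50" --pt "0 0 0 0 0 0 50" --pt "0 0 0 0 0 0 50"

```text
t: 8.52
eef_pos: [469.3, 213.2, 197.6]
tcp_rot: [-3.141, 0.001, 1.232]
ft_force: [-0.5, 0.5, -0.6]
opening: 0.525
grip_force: 0.0
```

```bash
python3 - <<'E'
from h import *
plan([(469.9,212.2,110,70.8,50,0),(469.9,212.2,80,70.8,50,0)],1)
E
```

```text
[[0,0,-0.1,-0.3,0.5,43.8,50],[-0.1,0,-0.1,-0.4,0.5,43.8,50],[0,0,0,0.1,-0.1,30,50]]
end [469.9 212.2  80. ] [180.    0.   70.8]
```

>>> jog_arm --pt "0 0 0 -0.3 0.4 44 50" --pt "0 0 0 -0.3 0.4 44 50" --pt "0 0 0 0 0 27 50" --pt "0 0 0 0 0 0 40" --pt "0 0 0 0 0 0 27" --pt "0 0 0 0 0 0 27" --pt "0 0 0 0 0 0 27"

```text
t: 9.4
eef_pos: [470.5, 212.5, 84.4]
tcp_rot: [3.14, -0.001, 1.233]
ft_force: [0.8, -4.4, 7.4]
opening: 0.314
grip_force: 30.0
```

```bash
python3 - <<'E'
from h import *
s=env.state();print(s['eef_pos'],np.rad2deg(s['tcp_rot']),s['opening']*95.1,s['ft_force'])
x,y=v2w(-24,25); print(x,y)
plan([(470,212,190,71,27,0),(x,y,190,95.3,27,0),(x,y,118,95.3,27,0)],1)
E
```

```text
[470.47067072 212.53103671  84.40064111] [ 1.79897710e+02 -6.62219162e-02  7.06260959e+01] 29.889310291476054 [ 0.83913434 -4.41105464  7.39669579]
546.1933425574059 -135.32377664410294
[[0.1,0,-0.2,-0.3,0,-52.8,27],[0,-0.1,-0.2,-0.2,-0.2,-52.8,27],[0,0,-3.5,-43.4,26.4,0,27],[0,0,-3.5,-44.9,23.7,0,27],[0,0,-3.5,-46.3,21,0,27],[0,0,-3.4,-47.5,18.1,0,27],[0,0,-3.5,-48.5,15.2,0.1,27],[0,0,-3.4,-49.3,12.3,0,27],[0,0,-3.5,-49.9,9.3,0.1,27],[0,0,0,0,0,36,27]]
[[0,0,0,0,0,36,27]]
end [ 546.2 -135.4  118. ] [-180.     0.    95.3]
```

>>> jog_arm --pt "0 0 0 0 0 -50 27" --pt "0 0 0 0 0 -50 27" --pt "0 0 0 0 0 -50 27" --pt "0 0 -3.5 -43.4 26.4 0 27" --pt "0 0 -3.5 -44.9 23.7 0 27" --pt "0 0 -3.5 -46.3 21 0 27" --pt "0 0 -3.4 -47.5 18.1 0 27" --pt "0 0 -3.5 -48.5 15.2 0 27" --pt "0 0 -3.4 -49.3 12.3 0 27" --pt "0 0 -3.5 -50 9 0 27"

```text
t: 10.65
eef_pos: [543.5, -137.0, 233.8]
tcp_rot: [3.141, 0.0, 1.659]
ft_force: [0.7, 0.0, 0.0]
opening: 0.313
grip_force: 30.0
```

>>> jog_arm --pt "0 0 0 0 0 30 27" --pt "0 0 0 0 0 30 27" --pt "0 0 0 0 0 30 27" --pt "0 0 0 0 0 0 27" --pt "0 0 0 0 0 0 27"

```text
t: 11.28
eef_pos: [543.9, -135.4, 144.4]
tcp_rot: [3.14, 0.0, 1.657]
ft_force: [0.3, 0.1, -0.4]
opening: 0.313
grip_force: 30.0
```

```bash
python3 - <<'E'
from h import *
s=env.state();print(s['eef_pos'],np.rad2deg(s['tcp_rot']),s['opening']*95.1,s['ft_force'])
x,y=v2w(-24,25)
plan([(x,y,109,95.3,27,0)],1)
E
```

```text
[ 543.86643762 -135.44640942  144.41091692] [1.79930555e+02 2.72645602e-02 9.49353474e+01] 29.769009028174104 [ 0.26559601  0.08990238 -0.38555459]
[[0.1,0,-0.4,-0.1,2.3,35.4,27]]
end [ 546.2 -135.4  109. ] [-180.     0.    95.3]
```

>>> jog_arm --pt "0 0 -0.4 0 2.3 18 27" --pt "0 0 0 0 0 17 27" --pt "0 0 0 0 0 2 27" --pt "0 0 0 0 0 2 27" --pt "0 0 0 0 0 0 27"

```text
t: 11.9
eef_pos: [545.9, -135.2, 104.5]
tcp_rot: [3.141, 0.0, 1.664]
ft_force: [0.7, -0.2, -0.5]
opening: 0.316
grip_force: 30.0
```

>>> jog_arm --pt "0 0 0 0 0 1 27" --pt "0 0 0 0 0 0 27" --pt "0 0 0 0 0 0 27"

```text
t: 12.28
eef_pos: [545.9, -135.3, 104.4]
tcp_rot: [3.141, 0.0, 1.664]
ft_force: [-4.2, 1.0, 12.4]
opening: 0.314
grip_force: 30.0
```

Contact with the bed. I release and lift, then look.

>>> jog_arm --pt "0 0 0 0 0 -1 34" --pt "0 0 0 0 0 0 38" --pt "0 0 0 0 0 0 38" --pt "0 0 0 0 0 -50 38" --pt "0 0 0 0 0 -60 50" --pt "0 0 0 50 0 -20 50" --pt "0 0 0 60 0 0 50" --pt "0 0 0 60 0 0 50" --pt "0 0 0 30 0 0 50" --pt "0 0 0 0 0 0 50"

```text
t: 13.52
eef_pos: [526.9, 65.6, 234.2]
tcp_rot: [-3.142, -0.0, 1.667]
ft_force: [0.8, -0.3, 0.0]
opening: 0.53
grip_force: 0.0
```

```bash
python3 - <<'E'
from h import *
c=cam('top')
rects(c,'samples',24,40,(350,650,240,480)); rects(c,'bed',35,60,(480,660,-160,-80));
plan([(458.3,312,200,99,50,0),(458.3,312,82,99,50,0)])
E
```

```text
samples 127 [557.9 271.1] [44.1 31.4] 33.6 medz 31.3 rgb [119.  40.  38.]
samples 120 [526.4 369.4] [30.1 40.6] 1.3 medz 31.8 rgb [143.5 123.   54. ]
samples 129 [458.  311.8] [30.4 46.6] 9.1 medz 31.5 rgb [116. 114. 112.]
samples 130 [408.6 383.7] [43.9 31. ] 8.1 medz 31.5 rgb [116.  41.  37.]
bed 61 [ 614.7 -156.5] [90.4  9. ] 1.9 medz 48.3 rgb [77. 80. 80.]
bed 135 [ 546.3 -137.4] [29.8 46.7] 5.7 medz 50.8 rgb [121. 120. 118.]
[[0,0,-0.7,51,-9,7,50],[0,0,-0.7,51,-8,7,50],[0,0,-0.7,51,-8,7,50],[0,0,-0.7,50,-7,7,50],[0,0,-0.8,51,-7,6,50],[0,0,0,0,0,39,50],[0,0,0,0,0,40,50],[0,0,0,0,0,39,50]]
end [458.2 312.   82.2] [-180.    0.   99.]
```

>>> jog_arm --pt "0 0 -0.7 51 -9 7 50" --pt "0 0 -0.7 51 -8 7 50" --pt "0 0 -0.7 51 -8 7 50" --pt "0 0 -0.7 50 -7 7 50" --pt "0 0 -0.8 51 -7 6 50" --pt "0 0 0 0 0 0 50" --pt "0 0 0 0 0 0 50"

```text
t: 14.45
eef_pos: [459.3, 310.6, 200.1]
tcp_rot: [-3.141, 0.0, 1.726]
ft_force: [-0.1, 0.6, 0.6]
opening: 0.526
grip_force: 0.0
```

```bash
python3 - <<'E'
from h import *
plan([(458.3,312,84,99,50,0)],1)
E
```

```text
[[0,0,0,0.5,-0.3,38.7,50],[0,0,-0.1,0.6,-0.2,38.7,50],[0,0,0,0.5,-0.3,38.7,50]]
end [458.3 312.   84. ] [-180.    0.   99.]
```

>>> jog_arm --pt "0 0 0 0.5 -0.3 38.5 50" --pt "0 0 0 0.5 -0.3 38.5 50" --pt "0 0 0 0.5 -0.3 38.5 50" --pt "0 0 0 0 0 0 50" --pt "0 0 0 0 0 0 40" --pt "0 0 0 0 0 0 27" --pt "0 0 0 0 0 0 27" --pt "0 0 0 0 0 0 27"

```text
t: 15.45
eef_pos: [458.1, 313.1, 86.1]
tcp_rot: [3.139, -0.001, 1.727]
ft_force: [0.4, -2.5, 7.4]
opening: 0.316
grip_force: 30.0
```

```bash
python3 - <<'E'
from h import *
x,y=v2w(24,25); print(x,y); s=env.state(); p=s['eef_pos']
plan([(p[0],p[1],235,99,27,0),(x,y,235,95.3,27,0)])
E
```

```text
593.9881280702659 -130.88998844666799
[[0,0,0,0,0,-50,27],[0.1,0,0,0,0,-49,27],[0,0,-0.1,0,0,-50,27],[0,0,0.4,-51,7,0,27],[0,0,0.4,-51,8,0,27],[0,0,0.4,-51,8,0,27],[0,0,0.4,-51,8,0,27],[0,0,0.4,-51,9,0,27],[0,0,0.4,-51,9,0,27],[0,0,0.4,-51,9,0,27]]
[[0,0,0.5,-50,10,0,27],[0,0,0.4,-51,10,0,27]]
end [ 594.5 -131.2  234.9] [180.   -0.   95.3]
```

>>> jog_arm --pt "0 0 0 0 0 -50 27" --pt "0 0 0 0 0 -50 27" --pt "0 0 0 0 0 -50 27" --pt "0 0 0.4 -51 7 0 27" --pt "0 0 0.4 -51 8 0 27" --pt "0 0 0.4 -51 8 0 27" --pt "0 0 0.4 -51 8 0 27" --pt "0 0 0.4 -51 9 0 27" --pt "0 0 0.4 -51 9 0 27" --pt "0 0 0.4 -51 9 0 27"

```text
t: 16.7
eef_pos: [563.3, -34.6, 235.4]
tcp_rot: [3.141, 0.0, 1.678]
ft_force: [0.1, 0.3, -0.5]
opening: 0.314
grip_force: 30.0
```

>>> jog_arm --pt "0 0 0.5 -50 10 0 27" --pt "0 0 0.4 -51 10 0 27" --pt "0 0 0 0 0 30 27" --pt "0 0 0 0 0 30 27" --pt "0 0 0 0 0 30 27" --pt "0 0 0 0 0 0 27" --pt "0 0 0 0 0 0 27"

```text
t: 17.58
eef_pos: [593.7, -131.4, 146.0]
tcp_rot: [3.14, 0.0, 1.662]
ft_force: [1.0, -0.1, -0.5]
opening: 0.317
grip_force: 30.0
```

```bash
python3 - <<'E'
from h import *
x,y=v2w(24,25.2)
plan([(x,y,108,95.4,27,2)],1)
E
```

```text
[[0,0,-0.1,0.4,0.1,19,27],[0.1,0,-0.1,0.3,0.1,19,27]]
end [ 593.9 -130.7  108. ] [-180.     0.    95.4]
```

>>> jog_arm --pt "0 0 0 0.4 0 19 27" --pt "0 0 0 0.3 0 19 27" --pt "0 0 0 0 0 2 27" --pt "0 0 0 0 0 1 27" --pt "0 0 0 0 0 1 27" --pt "0 0 0 0 0 0 27" --pt "0 0 0 0 0 0 27"

```text
t: 18.45
eef_pos: [593.6, -130.7, 105.4]
tcp_rot: [3.14, 0.001, 1.662]
ft_force: [-5.7, 3.3, 23.6]
opening: 0.314
grip_force: 30.0
```

>>> jog_arm --pt "0 0 0 0 0 -1.5 34" --pt "0 0 0 0 0 0 38" --pt "0 0 0 0 0 0 38" --pt "0 0 0 0 0 -50 38" --pt "0 0 0 0 0 -60 60" --pt "0 0 0 50 0 -20 75" --pt "0 0 0 60 0 0 75" --pt "0 0 0 60 0 0 75" --pt "0 0 0 60 0 0 75" --pt "0 0 0 0 0 0 75"

```text
t: 19.7
eef_pos: [571.6, 101.8, 234.1]
tcp_rot: [-3.141, -0.0, 1.667]
ft_force: [-0.5, -1.0, -0.1]
opening: 0.79
grip_force: 0.0
```

```bash
python3 - <<'E'
from h import *
c=cam('top'); s=cam('side')
rects(c,'bed',35,60,(480,660,-160,-80)); rects(s,'bedS',35,60,(480,660,-160,-80)); rects(c,'mat',24,40,(350,650,170,480))
im=np.hstack([cv2.resize(c['color'][170:260,290:440],(600,360)),]); 
save(c,'place.png',(290,170,440,260),5)
print(env.state()['eef_pos'])
E
```

```text
bed 329 [ 594.6 -135.9] [130.8  48.1] 0.0 medz 50.5 rgb [117. 115. 113.]
bedS 28 [ 594.9 -116.2] [27.1 16. ] 9.4 medz 54.5 rgb [162.5 162.5 159. ]
mat 91 [559.2 271.4] [42.5 30.3] 33.8 medz 31.3 rgb [118.  41.  39.]
mat 122 [526.2 370. ] [29.9 41.5] 1.2 medz 31.2 rgb [144.5 124.   54.5]
mat 129 [408.4 384.9] [43.9 31.9] 7.9 medz 31.2 rgb [117.  40.  37.]
[572.24793462  98.67019794 234.04393786]
```

View pics/place.png

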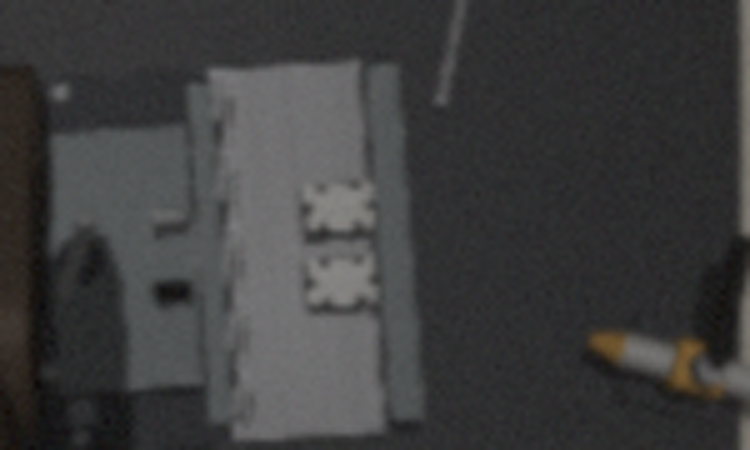

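Both samples are on the bed against the fixed jaw, at crop (340,208) and (340,280). They are parallel and aligned, and the cock handle is crosswise. Next is the grip pair.

```bash
python3 - <<'E'
from h import *
x,y=v2w(-3.5,133.7)
plan([(x,y,200,95.3,75,2),(x,y,127,95.3,75,2)],1)
E
```

```text
[[0,0,0,-40.6,-9,11.4,75],[0,0,0,-40.6,-9,11.3,75],[0,0,0,-40.7,-9.1,11.4,75],[0,0,0,0,0,36.5,75],[0,0,0,0,0,36.5,75]]
end [556.5 -25.2 127. ] [-180.     0.    95.3]
```

>>> jog_arm --pt "0 0 0 -40.6 -9 11 75" --pt "0 0 0 -40.6 -9 11 75" --pt "0 0 0 -40.7 -9 11 75" --pt "0 0 0 0 0 20 75" --pt "0 0 0 0 0 0 75" --pt "0 0 0 0 0 0 75"

```text
t: 20.55
eef_pos: [556.8, -26.0, 181.7]
tcp_rot: [3.141, 0.0, 1.661]
ft_force: [0.9, 1.0, 0.5]
opening: 0.787
grip_force: 0.0
```

```bash
python3 - <<'E'
from h import *
x,y=v2w(-3.5,133.7)
plan([(x,y,126,95.3,75,2)],1)
E
```

```text
[[0,0,-0.1,0.4,-0.1,27.8,75],[0,0,0,0.5,0,27.9,75]]
end [556.6 -25.2 126. ] [180.    0.   95.3]
```

>>> jog_arm --pt "0 0 0 0.4 0 28 75" --pt "0 0 0 0.4 0 28 75" --pt "0 0 0 0 0 0 65" --pt "0 0 0 0 0 0 55" --pt "0 0 0 0 0 0 46" --pt "0 0 0 0 0 0 46" --pt "0 0 0 0 0 0 46" --pt "0 0 0 0 0 0 46"

```text
t: 21.55
eef_pos: [555.8, -24.7, 126.5]
tcp_rot: [-3.141, 0.0, 1.662]
ft_force: [-6.7, -0.0, 4.7]
opening: 0.504
grip_force: 30.0
```

>>> jog_arm --pt "0 0 0 -1 0 0 46" --pt "0 0 0 -2 0 0 46" --pt "0 0 0 -4 0 0 46" --pt "0 0 0 -5 0 0 46" --pt "0 0 0 -6 0 0 46" --pt "0 0 0 -6 0 0 46" --pt "0 0 0 -5 0 0 46" --pt "0 0 0 -4 0 0 46" --pt "0 0 0 -2 0 0 46" --pt "0 0 0 -1 0 0 46"

```text
t: 22.8
eef_pos: [559.1, -60.6, 126.5]
tcp_rot: [-3.141, -0.0, 1.662]
ft_force: [-7.0, 2.3, 5.5]
opening: 0.502
grip_force: 30.0
```

>>> jog_arm --pt "0 0 0 0 0 0 46" --pt "0 0 0 -0.5 0 0 46" --pt "0 0 0 -0.5 0 0 46" --pt "0 0 0 -0.5 0 0 46" --pt "0 0 0 -0.5 0 0 46" --pt "0 0 0 0 0 0 46"

```text
t: 23.55
eef_pos: [559.3, -62.5, 126.5]
tcp_rot: [-3.141, -0.0, 1.662]
ft_force: [-6.3, 0.2, 6.3]
opening: 0.499
grip_force: 30.0
```

```bash
python3 - <<'E'
from h import *
s=env.state();R=Ro.from_euler('xyz',s['tcp_rot']);print(R.inv().apply(s['ft_force']),s['eef_pos'],s['opening']*95.1)
c=cam('top');P=cloud(c);yw=-VY
q=(P[...,:2]-VO)@np.array([[np.cos(VY),np.sin(VY)],[-np.sin(VY),np.cos(VY)]]).T
m=(P[...,2]>43)&(P[...,2]<56)&(q[...,1]>20)&(q[...,1]<90)
for a,b in ((-105,-60),(60,105)):
    k=m&(q[...,0]>a)&(q[...,0]<b); print('moving jaw edge y',np.percentile(q[k][:,1],[1,5,50,95]),k.sum())
d=q.reshape(-1,2)
E
```

```text
[ 0.74921087 -6.26313691 -6.3323599 ] [559.25202431 -62.47389072 126.46168895] 47.49741120063281Traceback (most recent call last):
  File "<stdin>", line 7, in <module>
    return _quantile_unchecked(
        a, q, axis, out, overwrite_input, method, keepdims, weights)
    return _ureduce(a,
                    func=_quantile_ureduce_func,
    ...<5 lines>...
                    overwrite_input=overwrite_input,
                    method=method)
    r = func(a, **kwargs)
    result = _quantile(arr,
                       quantiles=q,
    ...<2 lines>...
                       out=out,
                       weights=wgt)
    slices_having_nans = np.isnan(arr[-1, ...])
                                  ~~~^^^^^^^^^
IndexError: index -1 is out of bounds for axis 0 with size 0
```

>>> jog_arm --pt "0 0 0 -0.5 0 0 46" --pt "0 0 0 -0.5 0 0 46" --pt "0 0 0 -0.5 0 0 46" --pt "0 0 0 -0.5 0 0 46" --pt "0 0 0 -0.5 0 0 46" --pt "0 0 0 -0.5 0 0 46" --pt "0 0 0 -0.5 0 0 46" --pt "0 0 0 -0.5 0 0 46" --pt "0 0 0 0 0 0 46" --pt "0 0 0 0 0 0 46"

```text
t: 24.85
eef_pos: [559.6, -66.5, 126.5]
tcp_rot: [-3.141, -0.0, 1.662]
ft_force: [-7.4, -0.1, 4.9]
opening: 0.503
grip_force: 30.0
```

>>> jog_arm --pt "0 0 0 -0.5 0 0 46" --pt "0 0 0 -0.5 0 0 46" --pt "0 0 0 0 0 0 46" --pt "0 0 0 0 0 0 46"

```text
t: 25.35
eef_pos: [559.7, -67.4, 126.5]
tcp_rot: [-3.141, -0.0, 1.662]
ft_force: [-6.9, 0.4, 6.3]
opening: 0.502
grip_force: 30.0
```

Travel so far is 42.8 mm, and contact is expected at about 44. I continue in small steps.

>>> jog_arm --pt "0 0 0 -0.5 0 0 46" --pt "0 0 0 -0.3 0 0 46" --pt "0 0 0 0 0 0 46" --pt "0 0 0 0 0 0 46"

```text
t: 25.85
eef_pos: [559.8, -68.2, 126.4]
tcp_rot: [-3.141, -0.0, 1.662]
ft_force: [-8.1, 0.8, 5.3]
opening: 0.505
grip_force: 30.0
```

>>> jog_arm --pt "0 0 0 -0.4 0 0 46" --pt "0 0 0 0 0 0 46" --pt "0 0 0 0 0 0 46"

```text
t: 26.22
eef_pos: [559.8, -68.5, 126.4]
tcp_rot: [-3.141, -0.0, 1.662]
ft_force: [-7.6, 0.9, 4.7]
opening: 0.504
grip_force: 30.0
```

>>> jog_arm --pt "0 0 0 -0.4 0 0 46" --pt "0 0 0 0 0 0 46" --pt "0 0 0 0 0 0 46"

```text
t: 26.6
eef_pos: [559.8, -68.9, 126.4]
tcp_rot: [-3.141, -0.0, 1.662]
ft_force: [-6.9, 1.4, 5.3]
opening: 0.5
grip_force: 30.0
```

>>> jog_arm --pt "0 0 0 -0.4 0 0 46" --pt "0 0 0 0 0 0 46" --pt "0 0 0 0 0 0 46"

```text
t: 26.98
eef_pos: [559.9, -69.3, 126.5]
tcp_rot: [-3.141, -0.0, 1.662]
ft_force: [-6.8, 2.1, 5.4]
opening: 0.499
grip_force: 30.0
```

>>> jog_arm --pt "0 0 0 -0.4 0 0 46" --pt "0 0 0 0 0 0 46" --pt "0 0 0 0 0 0 46"

```text
t: 27.35
eef_pos: [559.9, -69.7, 126.5]
tcp_rot: [-3.141, -0.0, 1.662]
ft_force: [-6.8, 2.1, 4.7]
opening: 0.503
grip_force: 30.0
```

>>> jog_arm --pt "0 0 0 -0.4 0 0 46" --pt "0 0 0 0 0 0 46" --pt "0 0 0 0 0 0 46"

```text
t: 27.72
eef_pos: [560.0, -70.0, 126.5]
tcp_rot: [-3.141, -0.0, 1.662]
ft_force: [-7.5, 1.6, 4.7]
opening: 0.5
grip_force: 30.0
```

>>> jog_arm --pt "0 0 0 -0.4 0 0 46" --pt "0 0 0 0 0 0 46" --pt "0 0 0 0 0 0 46"

```text
t: 28.1
eef_pos: [560.0, -70.2, 126.5]
tcp_rot: [-3.141, -0.001, 1.662]
ft_force: [-7.0, 3.7, 6.1]
opening: 0.505
grip_force: 30.0
```

Resistance is starting: the last step moved less and the force rose to 3.7 N. One more small step to confirm.

>>> jog_arm --pt "0 0 0 -0.4 0 0 46" --pt "0 0 0 0 0 0 46" --pt "0 0 0 0 0 0 46"

```text
t: 28.48
eef_pos: [560.0, -70.4, 126.5]
tcp_rot: [-3.141, -0.001, 1.662]
ft_force: [-7.8, 5.6, 5.6]
opening: 0.501
grip_force: 30.0
```

>>> jog_arm --pt "0 0 0 0 0 0 55" --pt "0 0 0 0 0 0 70" --pt "0 0 0 0 0 0 75" --pt "0 0 0 0 0 0 75" --pt "0 0 0 0 0 -50 75" --pt "0 0 0 0 0 -40 60" --pt "0 0 0 50 0 0 40" --pt "0 0 0 60 0 0 40" --pt "0 0 0 60 0 0 40" --pt "0 0 0 60 0 0 40"

```text
t: 29.72
eef_pos: [539.3, 159.5, 215.6]
tcp_rot: [3.141, -0.0, 1.662]
ft_force: [1.0, 1.0, 0.6]
opening: 0.427
grip_force: 0.0
```

```bash
python3 - <<'E'
from h import *
c=cam('top');P=cloud(c)
print(env.state()['eef_pos'])
q=(P[...,:2]-VO)@np.array([[np.cos(VY),np.sin(VY)],[-np.sin(VY),np.cos(VY)]]).T
m=(P[...,2]>43)&(P[...,2]<56)&(q[...,1]>30)&(q[...,1]<90)
for a,b in ((-105,-60),(60,105)):
    k=m&(q[...,0]>a)&(q[...,0]<b)
    if k.sum(): print('moving jaw edge y',np.percentile(q[k][:,1],[1,5,50,95]),k.sum())
rects(c,'T',104,125,(480,650,-60,60)); print([v2w(0,198-52)])
save(c,'jaw.png',(290,170,440,260),5)
E
```

```text
[538.24833293 165.08160793 215.62514224]
moving jaw edge y [43.56591687 44.4578066  59.96160057 78.11456725] 107
moving jaw edge y [43.35631131 44.32652028 60.07743676 81.79933619] 109
T 67 [558.8 -12.5] [10.7 54.5] 73.1 medz 116.5 rgb [85. 86. 86.]
[array([558.91389423, -12.62419407])]
```

View pics/jaw.png

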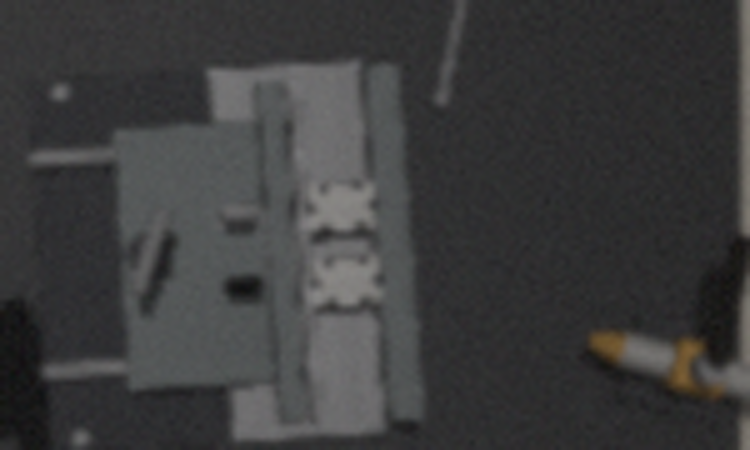

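The jaw is at the samples: plate edge at y≈44, samples at crop (340,208) and (345,280). The bar is at crop (155,262). Next is the T-handle.

```bash
python3 - <<'E'
from h import *
plan([(558.8,-12.5,215,163,40,0),(558.8,-12.5,169,163,40,0)],1)
E
```

```text
[[0,0,-9.7,-25.5,0.5,0.1,40],[0,0,-9.7,-25.3,-3.8,0,40],[0,0,-9.6,-24.3,-7.9,0.1,40],[0,0,-9.7,-22.6,-11.9,0,40],[0,0,-9.6,-20.3,-15.5,0.1,40],[0,0,-9.7,-17.4,-18.7,0,40],[0.1,0,-9.6,-13.9,-21.4,0.1,40],[0,0,0,-0.1,0,46,40]]
end [558.8 -12.6 169. ] [-180.   -0.  163.]
```

>>> jog_arm --pt "0 0 -9.7 -25.5 0.5 0 40" --pt "0 0 -9.7 -25.3 -3.8 0 40" --pt "0 0 -9.6 -24.3 -7.9 0 40" --pt "0 0 -9.7 -22.6 -12 0 40" --pt "0 0 -9.6 -20.3 -15.5 0 40" --pt "0 0 -9.7 -17.4 -18.7 0 40" --pt "0 0 -9.6 -14 -21.4 0 40" --pt "0 0 0 0 0 0 40" --pt "0 0 0 0 0 0 40"

```text
t: 30.9
eef_pos: [559.6, -19.6, 215.2]
tcp_rot: [3.141, -0.0, 2.839]
ft_force: [-0.8, 0.2, -0.1]
opening: 0.419
grip_force: 0.0
```

```bash
python3 - <<'E'
from h import *
print(np.rad2deg(env.state()['joints']))
plan([(558.8,-12.6,169,163,40,0)],1)
E
```

```text
[-8.76522065e+00  2.81464987e+01  1.03350463e+02  1.60641970e-02
  4.85178131e+01 -8.14207783e+01]
[[0,0,-0.4,2.8,6.4,46.2,40]]
end [558.8 -12.6 169. ] [180.  -0. 163.]
```

>>> jog_arm --pt "0 0 -0.4 2.8 6.4 0 40" --pt "0 0 0 0 0 23 40" --pt "0 0 0 0 0 23 40" --pt "0 0 0 0 0 0 30" --pt "0 0 0 0 0 0 20" --pt "0 0 0 0 0 0 9" --pt "0 0 0 0 0 0 9" --pt "0 0 0 0 0 0 9"

```text
t: 31.9
eef_pos: [559.4, -12.2, 170.1]
tcp_rot: [3.14, 0.002, 2.848]
ft_force: [2.1, 7.0, 1.7]
opening: 0.117
grip_force: 30.0
```

```bash
python3 - <<'E'
from h import *
s=env.state();R=Ro.from_euler('xyz',s['tcp_rot']);p=s['eef_pos'];print(p,np.rad2deg(s['tcp_rot']),s['opening']*95.1,s['ft_force'],s['moment'])
st=R.inv().apply(np.array([558.8,-12.5,p[2]])-p);print(st)
E
```

```text
[559.4441189  -12.21922865 170.06259479] [1.79913086e+02 8.92643468e-02 1.63190001e+02] 11.159954638631948 [2.08538204 6.97694859 1.65979722] [ 1.24342257 -0.24869476 -0.11366756]
[ 0.53539567 -0.45505038 -0.0015244 ]
```

>>> jog_arm --pt "0 0 8 0 0 0 9" --pt "0 0 10 0 0 0 9" --pt "0 0 10 0 0 0 9" --pt "0 0 10 0 0 0 9" --pt "0 0 10 0 0 0 9" --pt "0 0 10 0 0 0 9" --pt "0 0 10 0 0 0 9" --pt "0 0 10 0 0 0 9" --pt "0 0 8 0 0 0 9" --pt "0 0 4 0 0 0 9"

```text
t: 33.15
eef_pos: [558.4, -12.7, 170.0]
tcp_rot: [-3.141, 0.0, 1.275]
ft_force: [-4.8, 2.2, 5.5]
opening: 0.116
grip_force: 30.0
```

```bash
python3 - <<'E'
from h import *
s=env.state();print(s['eef_pos'],np.rad2deg(s['tcp_rot']),s['opening']*95.1,s['ft_force'],s['moment'])
E
```

```text
[558.422353   -12.67101545 170.04371188] [-1.79951855e+02  8.00391565e-04  7.30561092e+01] 10.998028174334133 [-4.82968517  2.1681505   5.50386874] [0.20165444 0.86660445 0.15633197]
```

>>> jog_arm --pt "0 0 8 0 0 0 9" --pt "0 0 10 0 0 0 9" --pt "0 0 10 0 0 0 9" --pt "0 0 10 0 0 0 9" --pt "0 0 8 0 0 0 9" --pt "0 0 1 0 0 0 9" --pt "0 0 0 0 0 0 9"

```text
t: 34.02
eef_pos: [557.9, -12.2, 170.0]
tcp_rot: [-3.14, 0.002, 0.458]
ft_force: [-6.7, 5.9, 8.2]
opening: 0.117
grip_force: 30.0
```

```bash
python3 - <<'E'
from h import *
s=env.state();print(s['eef_pos'],np.rad2deg(s['tcp_rot']),s['opening']*95.1,s['ft_force'],s['moment'])
E
```

```text
[557.88283605 -12.17952067 170.00091382] [-1.79892777e+02  8.96239882e-02  2.62225584e+01] 11.109465705700003 [-6.74548838  5.89604743  8.22141271] [0.84796674 1.4095349  0.07698355]
```

>>> jog_arm --pt "0 0 0 0 0 0 20" --pt "0 0 0 0 0 0 30" --pt "0 0 0 0 0 0 30" --pt "0 0 0 0 0 -50 40" --pt "0 0 -7 60 0 0 40" --pt "0 0 -7 50 -35 0 40" --pt "0 0 -7 50 -35 0 40" --pt "0 0 -7 50 -35 0 40" --pt "0 0 0 0 0 0 40"

```text
t: 35.15
eef_pos: [659.1, 193.7, 218.7]
tcp_rot: [-3.141, -0.0, 0.952]
ft_force: [0.5, -0.3, -1.0]
opening: 0.422
grip_force: 0.0
```

```bash
python3 - <<'E'
from h import *
c=cam('top');s=cam('side');P=cloud(c);print(env.state()['eef_pos'])
rects(c,'T',104,125,(480,650,-60,60))
rects(c,'jaws',44,56,(450,700,-200,-70),20)
a=c['color'][185:255,320:390]; u,v=map(int,w2p(s,[563,-115,50])); print(u,v)
b=s['color'][v-35:v+35,u-55:u+55]
im=np.zeros((400,800,3),np.uint8); im[:350,:350]=cv2.resize(a,(350,350),interpolation=cv2.INTER_CUBIC); im[:280,355:795]=cv2.resize(b,(440,280),interpolation=cv2.INTER_CUBIC)
cv2.imwrite('pics/tight.png',np.clip(im[:,:,::-1].astype(float)*1.4,0,255))
E
```

```text
[659.09104926 189.99797175 218.85064018]
T 64 [558.2 -12.4] [53.5 10.8] 25.2 medz 116.0 rgb [91.  91.5 92. ]
jaws 1195 [ 570.4 -136.6] [228.2  89.5] 5.2 medz 49.7 rgb [88. 91. 92.]
332 192[ WARN:0@2.679] global loadsave.cpp:1063 imwrite_ Unsupported depth image for selected encoder is fallbacked to CV_8U.
```

View pics/tight.png

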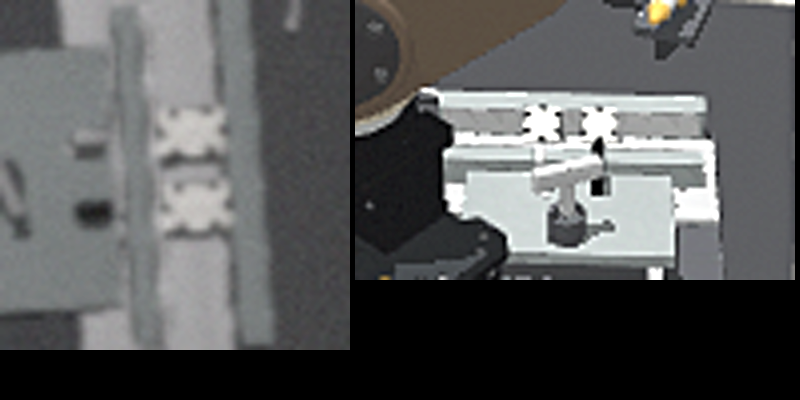

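```bash
python3 - <<'E'
from h import *
Rm=np.array([[np.cos(VY),np.sin(VY)],[-np.sin(VY),np.cos(VY)]]).T
def prof(c,y0):
    P=cloud(c);q=(P[...,:2]-VO)@Rm
    m=(abs(q[...,0])<105)&(abs(q[...,0])>45)
    print([(round(float(y),1),int(np.mean(P[...,2][m&(q[...,1]>=y)&(q[...,1]<y+1.5)])),round(float(np.mean(c['color'][m&(q[...,1]>=y)&(q[...,1]<y+1.5)]))) ) for y in np.arange(y0,y0+34,1.5)])
prof(np.load('top0.npy',allow_pickle=True).item(),85)
c=cam('top'); np.save('top1.npy',c,allow_pickle=True); prof(c,40)
# side: project to plane z=50
for n,y0 in (('0',85),('1',40)):
    s=np.load('side0.npy',allow_pickle=True).item() if n=='0' else cam('side')
    for y in np.arange(y0,y0+34,1.5):
        vals=[]
        for x in np.arange(-100,-50,2.):
            w=v2w(x,y); u,v=w2p(s,[*w,50]); vals.append(s['color'][int(round(v)),int(round(u))].mean())
        print(round(float(y-y0),1),round(float(np.mean(vals))),end='; ')
    print()
E
```

```text
[(85.0, 19, 94), (86.5, 20, 85), (88.0, 49, 98), (89.5, 49, 97), (91.0, 48, 90), (92.5, 48, 96), (94.0, 30, 83), (95.5, 21, 86), (97.0, 24, 62), (98.5, 47, 72), (100.0, 48, 84), (101.5, 49, 72), (103.0, 49, 78), (104.5, 49, 79), (106.0, 49, 80), (107.5, 50, 79), (109.0, 49, 81), (110.5, 50, 79), (112.0, 50, 77), (113.5, 48, 71), (115.0, 21, 62), (116.5, 36, 59), (118.0, 27, 58)]
  return _methods._mean(a, axis=axis, dtype=dtype,
  ret = ret.dtype.type(ret / rcount)
Traceback (most recent call last):
ValueError: cannot convert float NaN to integer
```

```bash
python3 - <<'E'
from h import *
Rm=np.array([[np.cos(VY),np.sin(VY)],[-np.sin(VY),np.cos(VY)]]).T
for f,y0 in (('top0',86),('top1',41)):
    c=np.load(f+'.npy',allow_pickle=True).item();P=cloud(c);q=(P[...,:2]-VO)@Rm
    m=(abs(q[...,0])<105)&(abs(q[...,0])>45)
    for y in np.arange(y0,y0+32,1.0):
        k=m&(q[...,1]>=y)&(q[...,1]<y+1)
        if k.sum(): print(int(y),k.sum(),int(P[...,2][k].mean()),int(c['color'][k].mean()),end=' | ')
    k=m&(P[...,2]>45)&(P[...,2]<54)&(q[...,1]>y0+13); z=q[k][:,1]; print('\njaw back',np.percentile(z[z<y0+32],[50,95,98]))
E
```

```text
86 10 20 85 | 88 6 48 95 | 89 9 50 103 | 90 14 49 94 | 91 13 49 88 | 92 8 49 101 | 93 15 48 93 | 94 22 34 81 | 95 14 21 88 | 96 11 19 85 | 97 8 22 63 | 98 1 41 52 | 99 8 47 71 | 100 13 48 84 | 101 10 49 76 | 102 10 49 71 | 103 14 49 76 | 104 12 48 79 | 105 9 50 79 | 106 13 49 79 | 107 12 50 79 | 108 8 49 79 | 109 13 49 80 | 110 14 50 79 | 111 9 49 77 | 112 9 49 76 | 113 15 50 76 | 114 10 47 68 | 115 25 22 62 | 116 3 12 58 | 117 8 36 59 | 
jaw back [107.09386413 114.40625142 114.99664997]
43 9 47 112 | 44 13 48 119 | 45 12 48 105 | 46 9 50 107 | 47 10 49 118 | 48 18 47 99 | 49 8 47 89 | 50 8 48 98 | 51 13 48 96 | 52 12 49 85 | 53 10 49 84 | 54 13 49 90 | 55 12 48 89 | 56 12 49 88 | 57 11 49 90 | 58 11 50 90 | 59 11 49 90 | 60 9 50 91 | 61 16 48 89 | 62 9 50 87 | 63 10 49 88 | 64 12 48 88 | 65 28 37 82 | 66 18 25 84 | 67 9 19 93 | 68 11 18 98 | 69 11 21 93 | 70 4 20 100 | 71 5 39 92 | 72 16 29 103 | 
jaw back [60.07328483 65.68751127 65.88471871]
```

The samples are tight: the bar has turned 137°, the gap behind the plate is nearly closed, and nothing has shifted. Now I reopen the air cock.

```bash
python3 - <<'E'
from h import *
plan([(600,-150,250,10,40,0),(562,-381.5,230,-14,40,0)])
E
```

```text
[[0,0,7.4,-52,25,-5,40],[0,0,7.4,-48,32,-5,40],[0,0,7.3,-43,37,-5,40],[0,0,7.4,-38,43,-5,40],[0,0,7.3,-33,47,-5,40],[0,0,7.4,-26,51,-6,40],[0,0,4.8,-16,44,4,40],[0,0,4.8,-12,45,4,40],[0,0,4.8,-8,46,4,40],[0,0,4.8,-4,47,4,40]]
[[0,0,4.8,1,47,4,40]]
end [ 562.5 -381.2  230.2] [180.   0. -14.]
```

>>> jog_arm --pt "0 0 7.4 -52 25 -5 40" --pt "0 0 7.4 -48 32 -5 40" --pt "0 0 7.3 -43 37 -5 40" --pt "0 0 7.4 -38 43 -5 40" --pt "0 0 7.3 -33 47 -5 40" --pt "0 0 7.4 -26 51 -6 40" --pt "0 0 4.8 -16 44 4 40" --pt "0 0 4.8 -12 45 4 40" --pt "0 0 4.8 -8 46 4 40" --pt "0 0 4.8 -4 47 4 40"

```text
t: 36.55
eef_pos: [567.9, -337.0, 234.4]
tcp_rot: [3.141, -0.0, -0.166]
ft_force: [0.8, -0.3, 0.3]
opening: 0.421
grip_force: 0.0
```

>>> jog_arm --pt "0 0 4.8 1 47 4 40" --pt "0 0 0 0 0 0 40" --pt "0 0 0 0 0 0 40"

```text
t: 36.92
eef_pos: [562.2, -381.2, 230.2]
tcp_rot: [-3.141, 0.0, -0.245]
ft_force: [0.5, 0.5, 0.7]
opening: 0.422
grip_force: 0.0
```

```bash
python3 - <<'E'
from h import *
plan([(562,-381.5,152,-14,40,0)],1)
E
```

```text
[[0,0,0,0,0.2,39.1,40],[0,0,-0.1,0,0.2,39.1,40]]
end [ 562.  -381.5  152. ] [-180.    0.  -14.]
```

>>> jog_arm --pt "0 0 0 0 0 39 40" --pt "0 0 0 0 0 39 40" --pt "0 0 0 0 0 0 25" --pt "0 0 0 0 0 0 10" --pt "0 0 0 0 0 0 10" --pt "0 0 0 0 0 0 10" --pt "0 0 0 0 0 0 10"

```text
t: 37.8
eef_pos: [563.5, -381.3, 153.9]
tcp_rot: [3.14, -0.003, -0.243]
ft_force: [-1.4, -2.9, 7.1]
opening: 0.124
grip_force: 29.9
```

>>> jog_arm --pt "0 0 -10 -1 -11.7 0 10" --pt "0 0 -10 -1 -11.7 0 10" --pt "0 0 -10 -1 -11.7 0 10" --pt "0 0 -10 -1 -11.7 0 10" --pt "0 0 -10 -1 -11.7 0 10" --pt "0 0 -10 -1 -11.7 0 10" --pt "0 0 -10 -1 -11.7 0 10" --pt "0 0 -10 -1 -11.7 0 10" --pt "0 0 -5 -0.3 -5.9 0 10" --pt "0 0 0 0 0 0 10"

```text
t: 39.05
eef_pos: [519.2, -300.3, 153.8]
tcp_rot: [-3.141, -0.0, 1.24]
ft_force: [-5.1, 4.1, 12.6]
opening: 0.124
grip_force: 30.1
```

>>> jog_arm --pt "0 0 -5 -0.3 -5.9 0 10" --pt "0 0 0 0 0 0 10"

```text
t: 39.3
eef_pos: [513.5, -298.5, 153.8]
tcp_rot: [-3.141, -0.001, 1.327]
ft_force: [-6.2, 3.7, 13.4]
opening: 0.125
grip_force: 30.1
```

>>> jog_arm --pt "0 0 -2 0 -2.5 0 10" --pt "0 0 0 0 0 0 10"

```text
t: 39.55
eef_pos: [512.1, -298.2, 153.8]
tcp_rot: [3.139, -0.0, 1.361]
ft_force: [-0.0, 3.1, 11.2]
opening: 0.125
grip_force: 30.4
```

>>> jog_arm --pt "0 0 -1.5 0 -2 0 10" --pt "0 0 0 0 0 0 10"

```text
t: 39.8
eef_pos: [511.6, -298.3, 153.8]
tcp_rot: [3.135, 0.001, 1.386]
ft_force: [9.2, 1.9, 4.9]
opening: 0.129
grip_force: 30.5
```

At the stop: the position has stalled and the force opposes. I release, retreat and check.

>>> jog_arm --pt "0 0 1.5 0 2 0 20" --pt "0 0 0 0 0 0 35" --pt "0 0 0 0 0 0 40" --pt "0 0 0 0 0 -50 40" --pt "0 0 0 0 0 -60 40" --pt "0 0 0 -60 0 0 40" --pt "0 0 0 -60 0 0 40" --pt "0 0 0 0 0 0 40"

```text
t: 40.8
eef_pos: [485.4, -418.9, 261.7]
tcp_rot: [-3.141, 0.0, 1.358]
ft_force: [0.1, 0.6, -0.2]
opening: 0.421
grip_force: 0.0
```

```bash
python3 - <<'E'
from h import *
c=cam('top')
rects(c,'cock',82,110,(400,650,-450,-250)); rects(c,'T',104,125,(480,650,-60,60))
save(c,'end.png',(180,110,460,290),2.8)
s=env.state();print(s['t'],s['eef_pos'])
E
```

```text
cock 137 [ 503.2 -327.6] [94.7 16.9] 78.7 medz 96.3 rgb [29. 28. 26.]
T 63 [558.2 -12.3] [53.2 11. ] 25.0 medz 116.9 rgb [93. 94. 94.]
40.85 [ 485.85829938 -416.94521671  261.59109812]
```

View pics/end.png

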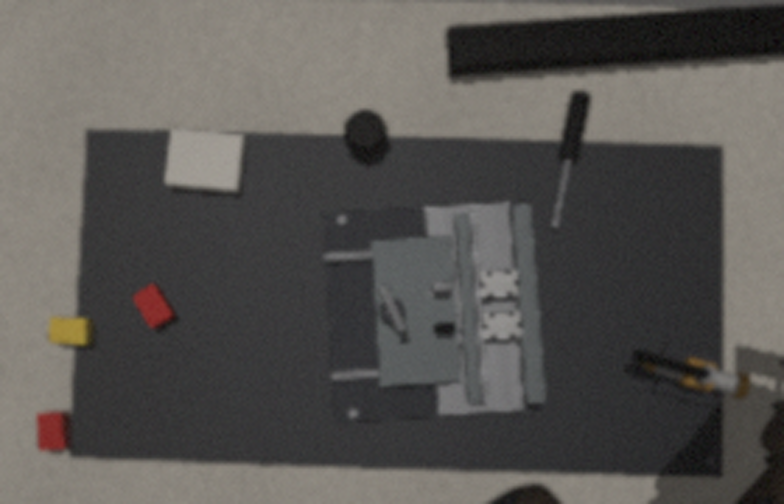

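The final picture shows both samples clamped at (498,283) and (502,325), the cock handle along the pipe at (670,365), and the bystanders untouched. I hand in.

```bash
python3 -c "
from cell import env
print(env.job_done())"
```

```text
the job is handed in; nothing more can be done
None
```

I shut the air cock first, clamped both samples tight in the vise, then opened the cock fully again. The job is handed in at about 41 s without a verdict returned; I estimate the sprung plate is about 4.2–4.4 mm in out of 5, from the screw turn, because the gap behind it was too small to measure.

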